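# Make up two belt pack kits from the stock

## Robot

A 6-joint arm with a two-finger parallel gripper is mounted at the origin on a cart in front of the work surface, level with it; the furniture and walls round the work are solid. World frame = base frame: x ahead of the robot, y to its left, z up, the work surface at z = 0. Lengths are in mm, angles in rad, forces in N, time in s.
With the tool pointing down it reaches from about 350 to 925 mm from the base axis. Payload 6.4 kg.
Tool frame: the origin (TCP) lies at the very end of the fingers, on their centre line; the grasp point (between the pads) lies r.pinch_z behind it (r.pinch_z is the distance from the TCP to the grasp point, in mm); z points along the fingers, y is the line along which they close (so a half turn about z gives the same grasp; the last joint's range is limited). The gripper opens to 85 mm and grips with 20 to 120 N. Pads are 22 mm wide; open, the fingers measure 114 mm over their backs; the gripper's body (76 mm by 85 mm) begins 54 mm behind the grasp point. The pads swing forward as they close: fully open they stand 13 mm farther back than shut.
Start: joints at [-1.514, 0.245, 1.558, -0, 1.339, -0.174], TCP at [148.696, -632.775, 231.29] pointing down, gripper open.
Joint ranges: [-3.13, 3.13], [-1.02, 2.26], [0.13, 2.54], [-0.95, 4.09], [0.21, 2.88], [-2.74, 2.74]. Speed limits (rad/s): [2.57, 2.57, 3.14, 3.14, 3.14, 3.14].

## Interface

Orientations are given as [roll, pitch, yaw] about the fixed x, y, z axes, in that order (R = Rz(yaw) Ry(pitch) Rx(roll)).
In Python, from station import r gives the robot as it stands.
- The arm moves only by the tool move_arm, never from a script. Its argument "increments" is text: rows parted by semicolons, each of 7 numbers parted by spaces: the shift along the tool's x, y, z in m, then the turn, a rotation vector about the tool's x, y, z in degrees, then the opening, from 0 (shut) to 1 (fully open). A call has 1 to 12 rows; each row is the pose to reach, as a shift and turn from the pose commanded when the call began, along the tool's axes at that moment; what a row does not reach only later rows make up. A row lasts 1/8 s, in which the tool goes at most 62.5 mm and 10.7 degrees, less where a joint would pass 70% of its speed; a pose out of reach is approached as far as the arm can. A call with a gripper value outside its range is refused whole. The fingers move at their own pace and stop on an object; the grip force is fixed at half the most. Time passes only in rows, so rows that repeat a pose let the fingers close. It gives the time, the measured TCP pose, the force, the opening and the grip force at its end, in the units of the state.
- r.read_state(): the state, without advancing time (a new reading comes with each control period).
- r.grab_frame(name): name is "scene" or "top" or "wrist"; returns (picture, depth): 400x640x3 uint8, red, green, blue; 400x640 float32, mm along the optical axis (not along the pixel's ray), 0 where there is no reading.
- r.get_calibration(name): a dict with "fx", "fy", "cx", "cy" (pixels), "D" ([k1, k2, p1, p2, k3] as OpenCV has them; the pictures are not rectified), "origin" and "rotation" of the camera in the world. Camera axes: x right, y down, z forward; pixel columns grow to the right and rows downward; lengths in mm; the calibration is good to about 2 mm. A picture is of the moment at which its call begins: read the wrist's pose just before it. get_calibration takes no time and is no camera call; for the wrist camera it gives the pose at the moment of the call.
- r.sign_off(): hands the job in; it is judged then, once.
Trained networks look in the newest picture that a camera, given by its name, has taken for a name from the list of things; names that differ only in an ending like _2 or _b are one class to them, and where a whole thing is asked for, a point or a joint stands for the part that bears it (a point fixed in the world has none). Each returns a list of dicts, best first, with "score" (0 to 1); they miss things now and then, are a little off and sometimes report something else, mostly with a low value. They report only what shows in the picture. A call takes as long as a camera call.
- r.cut_out(target, camera): "pixels" (400x640 bool, what is visible of it) and "extent" ([left, top, right, bottom] in pixels, round what is visible of it).
The state is a dict: "t": time; "qpos": joint angles; "qvel": joint speeds; "joint_torque": joint torques, N m; "tcp_pos": TCP position; "orientation": TCP orientation; "contact_force": force on the tool from outside, world axes, zero at the start; "ft_torque": the same for the moment, N m; "grip_width": opening from 0.0 (shut) to 1.0 (fully open); "gripper_force": force on a finger pad.
Only numpy, scipy, OpenCV 4.12 (cv2) and the standard library are available. Lean on these libraries where they do the work, as an engineer would, in place of code of your own. Each camera call takes 0.05 s, during which the arm holds its last target. There are 200 camera calls.

## Task

Make up the two kits in the two foam-lined trays from the stock laid out on the grey board. The tray with the small second pocket gets the plain belt pack (no wire clip) in its long pocket and the grey charger in the small one; the tray with the two large pockets gets the belt pack with the white wire clip in the notched pocket and the white carton with the dark top in the other, and then, once the carton is in place, the little ear-tip jar upright on the middle of the carton. Everything lies flat and square on the floor of its pocket, the aerials at the end with the notch, and the pump bottle and the tape roll stay where they are.

Things in the scene. Friction and masses are not known exactly. Their poses are not given: they have to be found in the camera images.
- clip_pack: Black belt pack. Solid body 104 x 60 x 20 mm, thin aerial stub of 56 mm (no collider) at the +x end. Origin: underside, 28 mm from the body's middle towards the aerial (body x -80 to +24, y -30 to +30 mm). x towards the aerial, z up. 0.12-0.22 kg. Grip across the 60 mm, fingertips at least 7 mm above its underside (it goes in a 5 mm deep pocket). Has a white wire belt clip on top (28 mm high).
- plain_pack: Black belt pack. Solid body 104 x 60 x 20 mm, thin aerial stub of 56 mm (no collider) at the +x end. Origin: underside, 28 mm from the body's middle towards the aerial (body x -80 to +24, y -30 to +30 mm). x towards the aerial, z up. 0.12-0.22 kg. Grip across the 60 mm, fingertips at least 7 mm above its underside (it goes in a 5 mm deep pocket). No wire clip (21 mm high).
- charger: Grey charger block with a dark top panel, 44 x 30 x 20 mm. Origin: centre of the underside; x along the 44 mm, z up. 0.04 to 0.07 kg. Grip across the 30 mm; keep the fingertips 7 mm or more above its underside.
- carton: Closed carton, white sides and dark top, 66 x 98 mm, 34 mm high to its solid flat top. Origin: centre of the underside; x across the 66 mm, y along the 98 mm, z up. At the start its y axis points roughly along world x. 0.08 to 0.16 kg. Squeeze it across the 66 mm.
- jar: Stands, like the rest of the stock, on a fixed grey board 6 mm thick. Small round clear screw jar with a flat teal lid, 22 mm high; base 30 mm across, lid (upper 8 mm) 33 mm across. Origin: centre of the underside, z up. 0.02 to 0.04 kg.
- charger_tray: Fixed aluminium tray, dark foam insert, white pocket floors. Origin: centre of underside, z up. Pocket floors z = 5, foam top 10, rim 12 mm; pockets 8 mm larger all round than their things. 162 mm along y, 144 along x. Pack pocket 120 x 76, middle (0, +33), aerial notch at +x end (seated pack: origin at 28, 33, 5). Charger pocket 60 (x) x 46, middle (0, -48).
- carton_tray: Fixed aluminium tray, dark foam insert, white pocket floors. Origin: centre of underside, z up. Pocket floors z = 5, foam top 10, rim 12 mm; pockets 8 mm larger all round than their things. 198 mm along y, 144 along x. Pack pocket 120 x 76, middle (0, +51), aerial notch at +x end (seated pack: origin at 28, 51, 5). Carton pocket 114 (x) x 82, middle (0, -48); the carton's 98 mm lie along x.
- bottle: Bystander: loose white pump bottle, 73 x 67 mm, 148 mm high. Origin: centre of the underside.
- tape: Bystander: loose grey tape roll lying flat, 57 mm across, 19 mm high. Origin: centre of the underside.

How it is judged:
By the outcome, as a careful person would: the job done as asked, in the order asked, and still so for the second after the job is handed in, with the robot touching nothing.
It also fails if it takes over 115 s, if anything falls off the work surface, if the arm or the gripper's body presses on something with over 40 N, if the wrist force passes 120 N, or if a joint passes its speed limit or range.

## Working session

There is one attempt and no reset: what is moved stays moved. The work goes in short steps, Python scripts to look and compute and a tool call to move; the robot and the scene stay as the last step left them, time stands still between calls to the robot, and variables do not carry over. Pictures are saved under pics/ and viewed, at most 14 in all, crops included, and the job is handed in when it is done.

Besides the shell and the picture viewer there is one more tool, called after "Call:" as name(argument=value, ...) on one line, values as JSON. move_arm: Moves the arm, as the interface text tells. Its arguments: {"type":"object","properties":{"increments":{"type":"string"}},"required":["increments"]}

```bash
mkdir -p pics; ls
python3 - <<'E'
from station import r
import cv2,numpy as np
s=r.read_state(); print(s, r.pinch_z)
for n in ["scene","top"]:
    p,d=r.grab_frame(n); cv2.imwrite(f"pics/{n}0.png",p[:,:,::-1]); c=r.get_calibration(n); print(n,c)
E
```

```text
pics
{'t': 0.0, 'qpos': array([-1.51409923e+00,  2.45813898e-01,  1.55902900e+00,  4.67754728e-06,
        1.33869043e+00, -1.74129114e-01]), 'qvel': array([-0.00016081,  0.00101072,  0.0019327 ,  0.00101927,  0.00085048,
        0.00203871]), 'joint_torque': array([-2.45246820e-04, -4.29506207e+01, -3.26133907e+01, -3.11614549e-04,
        5.23764436e-03,  1.03886799e-07]), 'tcp_pos': array([ 148.66440891, -632.1941428 ,  230.17237728]), 'orientation': array([-3.13968212e+00, -3.40703545e-04,  2.30824802e-01]), 'contact_force': array([ 0.09786901,  0.48693161, -0.04653533]), 'ft_torque': array([0.02779623, 0.01272532, 0.04189541]), 'gripper_force': 0.0, 'grip_width': 1.0004277636759404} 18.700000000000003
scene {'fx': 379.92029065148165, 'fy': 379.92029065148165, 'cx': 315.80879433465157, 'cy': 191.3451155883938, 'D': array([-0.04266717,  0.        ,  0.        ,  0.        ,  0.        ]), 'origin': array([ 73.30421959, 767.64426647, 508.29403865]), 'rotation': array([-2.07779571,  0.01959267, -2.55291738])}
top {'fx': 371.3207787293741, 'fy': 371.3207787293741, 'cx': 313.5843643749771, 'cy': 195.8275970231542, 'D': array([-0.07974645,  0.        ,  0.        ,  0.        ,  0.        ]), 'origin': array([ 426.94810378,   61.73397237, 1065.18054239]), 'rotation': array([-3.01762237e+00,  6.19071705e-04, -1.56640054e+00])}
```

View pics/top0.png

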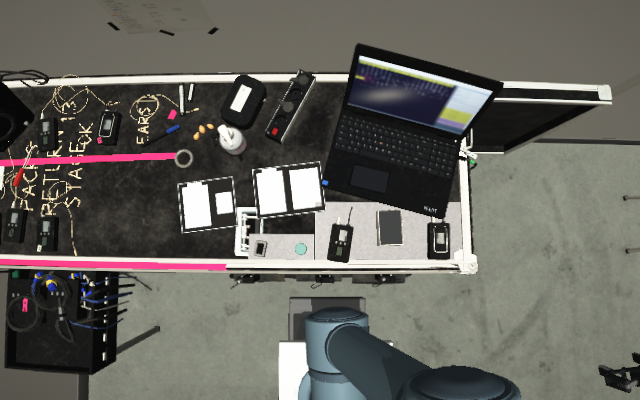

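View pics/scene0.png

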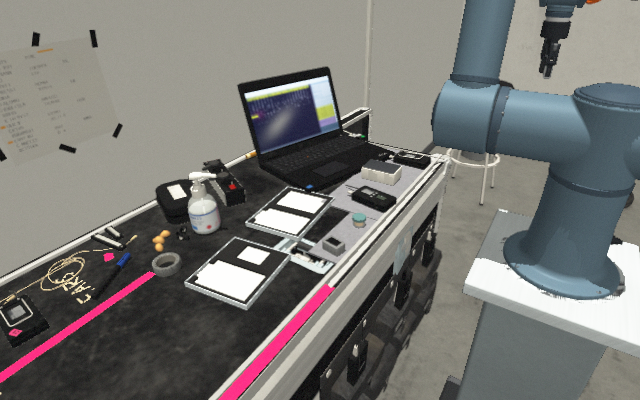

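The top view shows, on the board along the near edge, the charger (260,247), jar (300,248), one pack (340,240), carton (389,227) and another pack (438,238). The small-pocket tray is at (206,205) and the two-large-pocket tray at (290,190). The laptop is close behind the carton and the right-hand pack.

```bash
cat > h.py <<'E'
from station import r
import cv2,numpy as np
from scipy.spatial.transform import Rotation as Ro
def world(cam,c,d,mask):
    v,u=np.nonzero(mask&(d>0)); z=d[v,u]
    K=np.array([[c['fx'],0,c['cx']],[0,c['fy'],c['cy']],[0,0,1]])
    n=cv2.undistortPoints(np.c_[u,v].astype(float)[:,None],K,c['D'])[:,0]
    P=np.c_[n*z[:,None],z]
    return P@Ro.from_euler('xyz',c['rotation']).as_matrix().T+c['origin']
def find(cam,names,save=None):
    c=r.get_calibration(cam); p,d=r.grab_frame(cam)
    if save: cv2.imwrite(save,p[:,:,::-1])
    out={}
    for n in names:
        L=r.cut_out(n,cam)
        for k in L[:2]:
            W=world(cam,c,d,k['pixels'])
            if len(W)<15: continue
            zt=np.percentile(W[:,2],90)
            T=W[(abs(W[:,2]-zt)<6)] 
            (cx,cy),(w,h),a=cv2.minAreaRect(T[:,:2].astype(np.float32))
            print(n,round(k['score'],2),k['extent'],'zt %.0f'%zt,'med',np.median(T,0).round(0),'rect %.1f %.1f  %.1fx%.1f ang %.1f'%(cx,cy,w,h,a))
            out.setdefault(n,(W,k))
    return out
E
python3 - <<'E'
from h import *
N=["clip_pack","plain_pack","charger","carton","jar","charger_tray","carton_tray","bottle","tape"]
find("top",N)
c=r.get_calibration("wrist");print(c,r.read_state()['tcp_pos'])
E
```

```text
clip_pack 0.71 [427.3, 220.5, 449.5, 264.3] zt 30 med [ 433. -289.   27.] rect 430.6 -289.7  58.5x102.0 ang 88.2
plain_pack 0.89 [330.6, 220.0, 353.5, 265.4] zt 29 med [427. -11.  27.] rect 433.5 -12.3  58.7x118.1 ang 81.1
charger 0.63 [252.6, 241.3, 265.1, 257.0] zt 28 med [410. 211.  26.] rect 409.5 212.3  28.3x40.8 ang 77.3
carton 0.77 [373.7, 208.2, 408.3, 245.5] zt 44 med [ 469. -149.   42.] rect 468.1 -149.5  96.8x66.7 ang 2.6
jar 0.61 [294.8, 243.9, 305.9, 254.5] zt 30 med [410. 100.  28.] rect 409.0 100.0  30.2x27.9 ang 0.1
jar 0.56 [429.4, 219.5, 449.8, 263.8] zt 30 med [ 433. -289.   27.] rect 430.5 -289.7  58.5x101.7 ang 88.3
charger_tray 0.61 [178.7, 174.4, 235.9, 234.7] zt 12 med [531. 353.   9.] rect 533.1 369.2  145.4x161.3 ang 8.1
carton_tray 0.55 [250.2, 159.5, 324.5, 217.3] zt 11 med [576. 137.   9.] rect 577.2 135.9  144.6x198.6 ang 7.1
carton_tray 0.19 [253.3, 238.1, 265.8, 256.5] zt 28 med [410. 211.  26.] rect 409.6 212.8  29.8x43.0 ang 80.2
bottle 0.64 [217.4, 129.8, 241.8, 153.4] zt 145 med [703. 291. 144.] rect 696.6 290.5  57.9x23.0 ang 22.7
tape 0.77 [175.5, 150.2, 193.8, 167.5] zt 20 med [664. 442.  18.] rect 665.3 441.9  51.2x51.8 ang 1.5
{'fx': 359.08070317551176, 'fy': 359.08070317551176, 'cx': 315.9211984654873, 'cy': 196.58861771920044, 'D': array([0.00192058, 0.        , 0.        , 0.        , 0.        ]), 'origin': array([ 216.07626986, -616.44147113,  375.46547846]), 'rotation': array([ 2.86883183e+00,  2.43160281e-04, -1.34004693e+00])} [ 148.66555903 -632.78983586  231.31423483]
```

```bash
cat >> h.py <<'E'
def inc(*targets):
    "targets (x,y,z,psi_deg): increments from the measured pose"
    s=r.read_state(); R=Ro.from_euler('xyz',s['orientation'])
    for x,y,z,a in targets:
        t=R.inv().apply(np.array([x,y,z])-s['tcp_pos'])/1000
        w=(R.inv()*Ro.from_euler('xyz',[180,0,a],degrees=True)).as_rotvec(degrees=True)
        print('inc',t.round(4),w.round(2),'rows %.1f'%max(np.linalg.norm(t)/.0625,np.linalg.norm(w)/10.7))
    print('t %.2f'%s['t'],s['tcp_pos'].round(1),np.degrees(s['orientation']).round(1))
E
python3 -c "
from h import *
inc((440,-150,231,0))"
```

```text
inc [ 3.940e-01 -4.034e-01  3.000e-04] [ 0.    0.   13.22] rows 9.0
t 0.60 [ 148.7 -632.8  231.3] [180.    0.   13.2]
```

Call:
move_arm(increments="0.394 -0.404 0 0 0 13 1;0.394 -0.404 0 0 0 13 1;0.394 -0.404 0 0 0 13 1;0.394 -0.404 0 0 0 13 1;0.394 -0.404 0 0 0 13 1;0.394 -0.404 0 0 0 13 1;0.394 -0.404 0 0 0 13 1;0.394 -0.404 0 0 0 13 1;0.394 -0.404 0 0 0 13 1;0.394 -0.404 0 0 0 13 1;0.394 -0.404 0 0 0 13 1;0.394 -0.404 0 0 0 13 1")

```text
t: 2.1
tcp_pos: [439.4, -150.5, 231.3]
orientation: [3.141, 0.0, 0.002]
contact_force: [0.1, -0.1, -0.4]
grip_width: 1.001
gripper_force: 0.0
```

```bash
python3 -c "
from h import *
inc((440,-150,231,0))
find('wrist',['clip_pack','plain_pack','carton'],'pics/w1.png')
inc((460,220,231,0))"
```

```text
inc [ 0.0006 -0.0005  0.0003] [0.01 0.   0.1 ] rows 0.0
t 2.10 [ 439.4 -150.5  231.3] [1.8e+02 0.0e+00 1.0e-01]
clip_pack 0.73 [415.1, 99.7, 499.1, 224.5] zt 30 med [ 438. -289.   28.] rect 439.4 -290.3  60.7x114.2 ang 88.4
plain_pack 0.83 [142.6, 79.9, 214.4, 233.5] zt 29 med [432. -12.  28.] rect 435.2 -11.7  59.8x117.6 ang 80.9
carton 0.87 [278.1, 80.1, 350.9, 190.1] zt 44 med [ 474. -148.   43.] rect 470.8 -148.0  97.9x66.0 ang 2.3
inc [ 2.120e-02 -3.703e-01  3.000e-04] [0.  0.  0.1] rows 5.9
t 2.30 [ 439.5 -150.3  231.3] [1.8e+02 0.0e+00 1.0e-01]
```

View pics/w1.png

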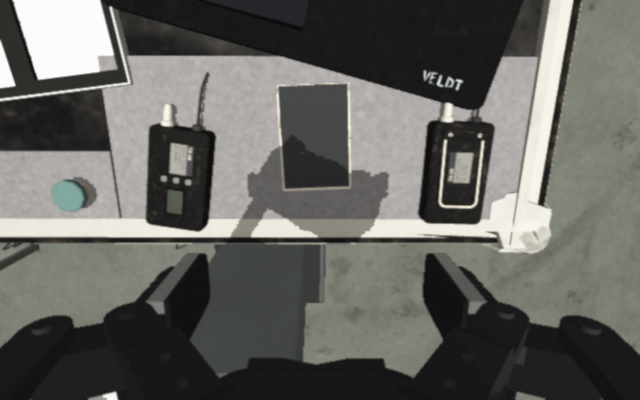

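The picture shows the plain pack at (180,180), the carton at (314,137), the clip pack with its white wire at (457,170) with the laptop corner just beyond its aerial, and the jar at (70,195); both aerials point to +x.

Call:
move_arm(increments="0.02 -0.37 0 0 0 0 1;0.02 -0.37 0 0 0 0 1;0.02 -0.37 0 0 0 0 1;0.02 -0.37 0 0 0 0 1;0.02 -0.37 0 0 0 0 1;0.02 -0.37 0 0 0 0 1;0.02 -0.37 0 0 0 0 1;0.02 -0.37 0 0 0 0 1")

```text
t: 3.3
tcp_pos: [458.4, 220.1, 231.1]
orientation: [3.141, 0.0, 0.003]
contact_force: [-0.7, 0.1, 0.3]
grip_width: 0.996
gripper_force: 0.0
```

```bash
python3 -c "
from h import *
o=find('wrist',['charger_tray','carton_tray','charger','jar'],'pics/w2.png')
inc((428,-11,130,-9),(410,212,100,-12))"
```

```text
charger_tray 0.83 [57.9, 0.7, 254.8, 168.0] zt 12 med [542. 362.  11.] rect 535.6 370.2  144.2x162.7 ang 7.9
charger_tray 0.54 [494.3, 95.3, 589.6, 251.9] zt 29 med [432.  -9.  28.] rect 437.1 -11.7  60.7x121.6 ang 81.2
carton_tray 0.95 [296.2, 0.1, 517.5, 131.5] zt 12 med [562. 139.   7.] rect 565.5 132.6  117.0x202.6 ang 6.7
charger 0.78 [305.1, 188.2, 340.1, 234.6] zt 29 med [414. 214.  28.] rect 412.4 213.6  30.0x43.4 ang 79.4
jar 0.81 [419.5, 196.1, 450.3, 227.7] zt 30 med [413. 102.  29.] rect 412.2 101.1  31.8x31.7 ang 8.4
inc [-0.0311  0.2305  0.1014] [ 0.   -0.01  9.09] rows 4.1
inc [-0.0487  0.0074  0.1313] [ 0.000e+00 -1.000e-02  1.209e+01] rows 2.2
t 3.55 [458.7 219.5 231.4] [ 1.8e+02 -0.0e+00  1.0e-01]
```

View pics/w2.png

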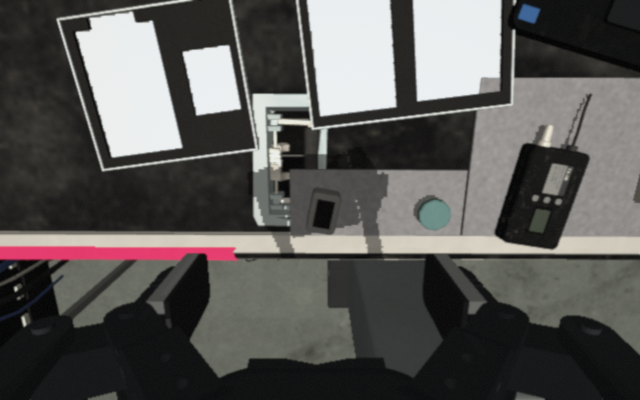

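The wrist view shows the charger tray at (155,85), the carton tray at (405,60), the charger (322,211), jar (435,213) and the plain pack (545,195). A pale frame stands directly left of the charger (255–325, 95–225), so I check its height first.

```bash
python3 -c "
from h import *
c=r.get_calibration('wrist');p,d=r.grab_frame('wrist')
W=world('wrist',c,d,np.ones((400,640),bool)); 
for x in range(380,450,10):
    print(x,[int(np.max(W[(abs(W[:,0]-x)<5)&(abs(W[:,1]-y)<4),2],initial=-99)) for y in range(160,290,8)])
inc((412.5,213.5,90,-10.6),(412.5,213.5,14,-10.6))
"
```

```text
380 [11, 11, 10, 11, 11, 11, 11, 11, 11, 11, 11, 11, 11, 13, 11, 11, 10]
390 [9, 9, 8, 8, 9, 27, 28, 28, 28, 27, 9, 9, 3, 3, 4, 3, 3]
400 [10, 9, 9, 9, 9, 29, 29, 29, 29, 28, 8, 8, 3, 3, 4, 3, 3]
410 [9, 9, 10, 9, 9, 28, 29, 29, 29, 28, 9, 8, 0, 1, 3, 3, 3]
420 [9, 9, 9, 9, 9, 29, 30, 29, 29, 9, 9, 8, 1, 1, 2, 3, 3]
430 [10, 9, 10, 9, 24, 28, 29, 28, 29, 9, 9, 8, -2, -1, 3, 3, 3]
440 [9, 9, 9, 8, 9, 9, 9, 26, 26, 9, 9, 8, 1, 2, 3, 3, 3]
inc [-0.0462  0.0061  0.1414] [ 0.000e+00 -1.000e-02  1.071e+01] rows 2.4
inc [-0.0462  0.0061  0.2174] [ 0.000e+00 -1.000e-02  1.071e+01] rows 3.6
t 3.60 [458.6 219.7 231.4] [ 1.8e+02 -0.0e+00  1.0e-01]
```

Call:
move_arm(increments="-0.046 0.006 0.06 0 0 10.7 0.7;-0.046 0.006 0.12 0 0 10.7 0.7;-0.046 0.006 0.175 0 0 10.7 0.7;-0.046 0.006 0.2175 0 0 10.7 0.7;-0.046 0.006 0.2175 0 0 10.7 0.7;-0.046 0.006 0.2175 0 0 10.7 0.7;-0.046 0.006 0.2175 0 0 10.7 0;-0.046 0.006 0.2175 0 0 10.7 0;-0.046 0.006 0.2175 0 0 10.7 0;-0.046 0.006 0.2175 0 0 10.7 0;-0.046 0.006 0.2175 0 0 10.7 0")

```text
t: 4.97
tcp_pos: [414.3, 215.0, 16.1]
orientation: [-3.14, -0.004, -0.183]
contact_force: [-0.6, -0.9, 7.2]
grip_width: 0.329
gripper_force: 59.7
```

```bash
python3 -c "
from h import *
inc((412.5,213.5,70,-10.6),(542.2,322.7,70,7.9),(542.2,322.7,14,7.9))
print(r.read_state()['grip_width'],r.read_state()['gripper_force'],r.read_state()['contact_force'])
"
```

```text
inc [-0.0013  0.0017 -0.0539] [-0.09 -0.22  0.14] rows 0.9
inc [ 0.1064 -0.1292 -0.0533] [ -0.05  -0.23 -18.36] rows 2.8
inc [ 0.1062 -0.1291  0.0027] [ -0.05  -0.23 -18.36] rows 2.7
t 4.97 [414.3 215.   16.1] [-179.9   -0.2  -10.5]
0.3291033773787806 59.65374290943146 [-0.61672104 -0.86816487  7.2265268 ]
```

Call:
move_arm(increments="0 0 -0.055 0 0 0 0;0.02 -0.025 -0.055 0 0 -5 0;0.055 -0.07 -0.055 0 0 -14 0;0.09 -0.11 -0.055 0 0 -18.5 0;0.107 -0.131 -0.055 0 0 -18.5 0;0.107 -0.131 -0.055 0 0 -18.5 0;0.107 -0.131 -0.03 0 0 -18.5 0;0.107 -0.131 -0.025 0 0 -18.5 0;0.107 -0.131 -0.025 0 0 -18.5 0")

```text
t: 6.1
tcp_pos: [540.7, 323.4, 38.9]
orientation: [3.141, 0.001, 0.14]
contact_force: [0.3, -0.2, -0.1]
grip_width: 0.328
gripper_force: 59.6
```

```bash
python3 -c "
from h import *
inc((542.2,322.7,16,7.9))
find('wrist',['charger_tray','charger'],'pics/w3.png')
"
```

```text
inc [0.0014 0.0009 0.0229] [0.02 0.05 0.11] rows 0.4
t 6.10 [540.7 323.4  38.9] [1.8e+02 1.0e-01 8.0e+00]
charger_tray 0.94 [38.8, 87.4, 390.7, 354.7] zt 12 med [565. 376.  11.] rect 535.2 370.1  144.5x162.8 ang 8.0
charger 0.62 [276.9, 209.6, 355.4, 321.9] zt 51 med [542. 324.  50.] rect 539.3 324.0  44.3x29.7 ang 8.0
```

View pics/w3.png

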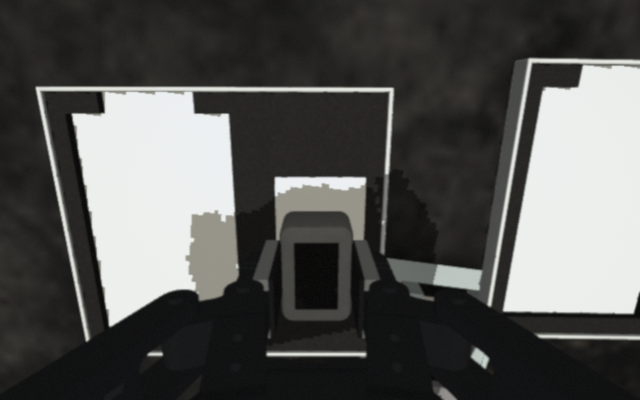

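The charger is held square over its pocket at (316,260).

Call:
move_arm(increments="0.002 0.0015 0.012 0 0 0 0;0.002 0.0015 0.023 0 0 0 0;0.002 0.0015 0.0235 0 0 0 0;0.002 0.0015 0.0235 0 0 0 0;0.002 0.0015 0.0235 0 0 0 0.6;0.002 0.0015 0.0235 0 0 0 0.6;0.002 0.0015 0.0235 0 0 0 0.6;0.002 0.0015 -0.03 0 0 0 0.6;0.002 0.0015 -0.06 0 0 0 0.6")

```text
t: 7.38
tcp_pos: [544.6, 323.1, 101.3]
orientation: [-3.141, -0.003, 0.14]
contact_force: [0.1, -0.2, 0.4]
grip_width: 0.601
gripper_force: 0.0
```

```bash
python3 -c "
from h import *
inc((428.5,-10.6,100,-9),(428.5,-10.6,13,-9))
find('wrist',['charger_tray','charger'],'pics/w4.png')
"
```

```text
inc [-0.1615  0.3142  0.0007] [-0.06 -0.15 17.02] rows 5.7
inc [-0.1618  0.3143  0.0877] [-0.06 -0.15 17.02] rows 5.8
t 7.38 [544.6 323.1 101.3] [-180.    -0.2    8. ]
charger_tray 0.77 [114.0, 96.5, 370.0, 300.0] zt 12 med [549. 363.  11.] rect 535.4 370.1  144.1x162.4 ang 7.7
charger 0.68 [292.1, 172.1, 341.0, 245.3] zt 28 med [543. 323.  27.] rect 542.1 323.4  43.1x30.0 ang 8.0
```

Call:
move_arm(increments="-0.16 0.3135 0 0 0 17 1;-0.16 0.3135 0 0 0 17 1;-0.16 0.3135 0 0 0 17 1;-0.16 0.3135 0 0 0 17 1;-0.16 0.3135 0 0 0 17 1;-0.16 0.3135 0 0 0 17 1;-0.16 0.3135 0.02 0 0 17 1;-0.16 0.3135 0.06 0 0 17 1;-0.16 0.3135 0.086 0 0 17 1;-0.16 0.3135 0.086 0 0 17 1;-0.16 0.3135 0.086 0 0 17 0;-0.16 0.3135 0.086 0 0 17 0")

```text
t: 9.02
tcp_pos: [430.4, -10.4, 14.5]
orientation: [3.141, -0.003, -0.156]
contact_force: [1.5, 0.1, -1.5]
grip_width: 0.68
gripper_force: 64.3
```

Call:
move_arm(increments="0 0 0 0 0 0 0;0 0 0 0 0 0 0;0 0 -0.03 0 0 0 0;0 0 -0.06 0 0 0 0;0 0 -0.06 0 0 0 0")

```text
t: 9.65
tcp_pos: [430.9, -10.6, 75.0]
orientation: [3.141, -0.006, -0.157]
contact_force: [-0.4, -0.6, -1.3]
grip_width: 0.68
gripper_force: 65.9
```

```bash
python3 -c "
from h import *
inc((531,402.7,73,7.9))
find('wrist',['plain_pack'],'pics/w5.png')
"
```

```text
inc [ 0.0344 -0.4238  0.0019] [  0.09  -0.34 -16.87] rows 6.8
t 9.65 [430.9 -10.6  75. ] [180.   -0.4  -9. ]
plain_pack 0.71 [236.3, 0.4, 392.0, 366.4] zt 90 med [442. -11.  89.] rect 443.6 -11.3  59.3x112.1 ang 81.1
```

View pics/w5.png

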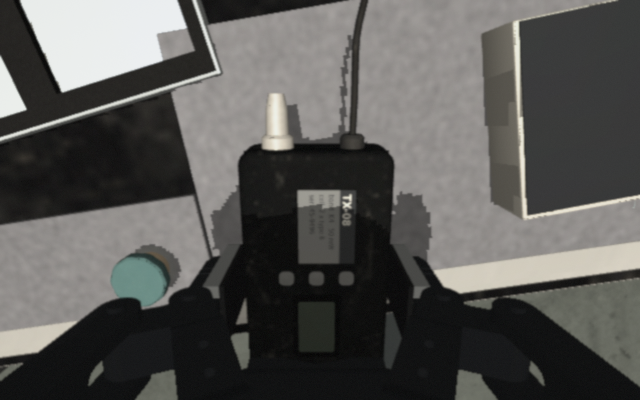

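The pack hangs level in the fingers, with its front edge at row 147, and the aerial and plug point away from the robot.

```bash
python3 -c "
from h import *
c=r.get_calibration('wrist');p,d=r.grab_frame('wrist');print(d[140:160:2,305].round(0))
m=np.zeros((400,640),bool);m[152,300:330]=1;m[200,300:310]=1
W=world('wrist',c,d,m);print(W[:10].mean(0).round(1),W[-10:].mean(0).round(1))
m[:]=0;m[146:150,305]=1;print(world('wrist',c,d,m).round(1))
m[:]=0;m[200,235:400]=1;W=world('wrist',c,d,m);W=W[W[:,2]>80];print(W[[0,-1]].round(1))
"
```

```text
[207. 209. 147. 141. 137. 133. 133. 132. 132. 131.]
[478.  -12.5  84.9] [460.1  -9.6  85.8]
[[478.9 -12.6  75.2]
 [478.4 -12.5  74.5]
 [478.7 -12.7  79.4]
 [478.5 -12.7  81.1]]
[[463.6  15.3  84.4]
 [454.9 -42.   85.4]]
```

Call:
move_arm(increments="0.038 -0.424 0 0 0 -17 0;0.038 -0.424 0 0 0 -17 0;0.038 -0.424 0 0 0 -17 0;0.038 -0.424 0 0 0 -17 0;0.038 -0.424 0 0 0 -17 0;0.038 -0.424 0 0 0 -17 0;0.038 -0.424 0 0 0 -17 0;0.038 -0.424 0 0 0 -17 0;0.038 -0.424 0.025 0 0 -17 0;0.038 -0.424 0.035 0 0 -17 0;0.038 -0.424 0.035 0 0 -17 0")

```text
t: 11.18
tcp_pos: [531.4, 401.5, 35.7]
orientation: [3.14, 0.004, 0.139]
contact_force: [0.4, 0.7, -1.6]
grip_width: 0.676
gripper_force: 65.9
```

```bash
python3 -c "
from h import *
inc((534.4,402.1,13,7.9))
find('wrist',['plain_pack','charger_tray'],'pics/w6.png')
"
```

```text
inc [ 0.0032 -0.0002  0.0227] [0.08 0.22 0.08] rows 0.4
t 11.18 [531.4 401.5  35.7] [179.9   0.2   8. ]
plain_pack 0.95 [236.2, 1.2, 392.9, 365.7] zt 50 med [543. 404.  49.] rect 542.0 403.8  106.4x59.2 ang 8.1
charger_tray 0.77 [210.7, 90.6, 571.2, 361.4] zt 13 med [583. 350.  12.] rect 535.6 369.6  144.0x162.9 ang 7.9
```

View pics/w6.png

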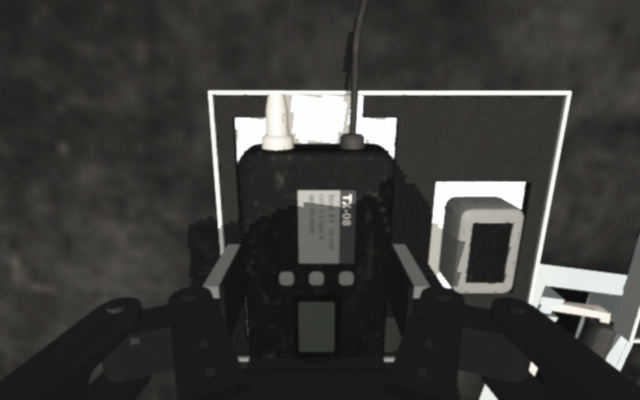

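The pack hovers square over the long pocket with the aerial at the notch; it needs about 3 mm more along x and then lowering.

Call:
move_arm(increments="0.003 0 0.012 0 0 0 0;0.003 0 0.022 0 0 0 0;0.003 0 0.0225 0 0 0 0;0.003 0 0.0225 0 0 0 0;0.003 0 0.0225 0 0 0 0.9;0.003 0 0.0225 0 0 0 0.9;0.003 0 0.0225 0 0 0 0.9;0.003 0 -0.02 0 0 0 0.9;0.003 0 -0.07 0 0 0 0.9;0.003 0 -0.09 0 0 0 0.9;0.003 0 -0.09 0 0 0 0.9")

```text
t: 12.7
tcp_pos: [536.5, 403.7, 129.5]
orientation: [-3.141, -0.003, 0.14]
contact_force: [-0.6, 0.2, 0.2]
grip_width: 0.9
gripper_force: 0.0
```

```bash
python3 -c "
from h import *
find('wrist',['plain_pack','charger_tray','charger'],'pics/w7.png')
inc((434,-290,130,-1.6))
"
```

```text
plain_pack 0.87 [273.3, 42.8, 355.9, 266.6] zt 28 med [539. 405.  27.] rect 543.5 405.4  122.5x59.5 ang 8.1
charger_tray 0.79 [250.8, 99.8, 478.9, 288.1] zt 13 med [554. 352.  12.] rect 535.4 369.7  144.4x162.9 ang 7.9
charger 0.87 [400.9, 169.1, 451.1, 233.7] zt 27 med [543. 325.  27.] rect 542.2 323.2  43.1x30.9 ang 8.3
inc [-0.1959  0.6717 -0.0032] [0.1  0.23 9.62] rows 11.2
t 12.90 [534.3 402.5 125. ] [179.9   0.2   8. ]
```

View pics/w7.png

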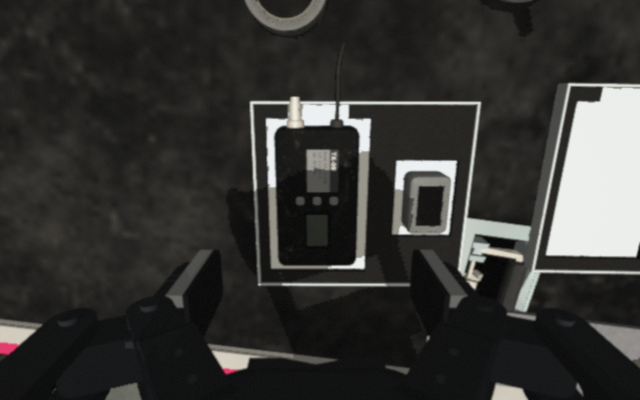

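The pack and charger sit flat in their pockets with white floor visible all round, and the aerial is in the notch. The first kit is done, so I go on to the clip pack.

Call:
move_arm(increments="-0.196 0.672 0 0 0 9.6 1;-0.196 0.672 0 0 0 9.6 1;-0.196 0.672 0 0 0 9.6 1;-0.196 0.672 0 0 0 9.6 1;-0.196 0.672 0 0 0 9.6 1;-0.196 0.672 0 0 0 9.6 1;-0.196 0.672 0 0 0 9.6 1;-0.196 0.672 0 0 0 9.6 1;-0.196 0.672 0 0 0 9.6 1;-0.196 0.672 0 0 0 9.6 1;-0.196 0.672 0 0 0 9.6 1;-0.196 0.672 0 0 0 9.6 1")

```text
t: 14.4
tcp_pos: [434.1, -292.3, 126.6]
orientation: [-3.141, 0.001, -0.032]
contact_force: [-0.2, -0.3, 0.3]
grip_width: 1.002
gripper_force: 0.0
```

```bash
python3 -c "
from h import *
r.grab_frame('wrist');r.grab_frame('wrist')
o=find('wrist',['clip_pack'],'pics/w8.png')
W=o['clip_pack'][0]
c=r.get_calibration('wrist');p,d=r.grab_frame('wrist')
W=world('wrist',c,d,np.ones((400,640),bool))
for x in range(370,530,8): print(x,[int(np.percentile(q,90)) if len(q:=W[(abs(W[:,0]-x)<4)&(abs(W[:,1]-y)<4),2]) else -99 for y in range(-360,-220,10)])
inc((432,-290,13,-1.6))
"
```

```text
clip_pack 0.96 [271.8, 91.9, 360.5, 267.9] zt 31 med [ 439. -290.   28.] rect 436.1 -290.2  59.2x108.3 ang 88.9
370 [12, 12, 12, 12, 12, 12, 12, 12, 12, 12, 12, 12, 12, 12]
378 [11, 10, 10, 10, 11, 25, 25, 11, 12, 11, 10, 10, 10, 10]
386 [11, 9, 9, 8, 27, 28, 28, 28, 28, 28, 28, 8, 8, 8]
394 [11, 9, 9, 8, 28, 28, 29, 28, 29, 28, 28, 8, 8, 8]
402 [11, 9, 9, 8, 28, 29, 35, 35, 35, 29, 28, 8, 8, 8]
410 [11, 8, 8, 8, 27, 35, 28, 28, 28, 35, 28, 8, 8, 8]
418 [11, 8, 8, 8, 28, 34, 28, 29, 28, 34, 28, 8, 8, 8]
426 [197, 196, 194, 166, 28, 33, 28, 28, 29, 33, 28, 8, 165, 8]
434 [198, 197, 194, 172, 28, 33, 29, 29, 29, 33, 28, 8, 194, 196]
442 [202, 209, 194, 201, 28, 206, 204, 203, 202, 50, 27, 209, 196, 196]
450 [203, 212, 193, 206, 216, 218, 212, 212, 212, 217, 218, 212, 196, 212]
458 [11, 8, 8, 8, 28, 32, 222, 28, 29, 221, 218, 211, 8, 8]
466 [11, 8, 8, 8, 28, 30, 30, 30, 29, 31, 27, 8, 8, 8]
474 [11, 8, 8, 8, 28, 31, 31, 31, 31, 31, 27, 8, 8, 8]
482 [11, 8, 8, 8, 28, 28, 29, 28, 29, 29, 26, 8, 8, 8]
490 [11, 8, 8, 8, 8, 22, 21, 8, 23, 23, 8, 8, 8, 8]
498 [11, 8, 8, 8, 8, 21, 22, 22, 22, 21, 8, 8, 8, 8]
506 [11, 8, 8, 8, 8, 22, 22, 22, 22, 22, 22, 8, 8, 8]
514 [11, 8, 8, 8, 8, 22, 22, 22, 23, 22, 22, 22, 22, 22]
522 [11, 8, 8, 8, 8, 22, 22, 22, 24, 24, 23, 23, 22, 22]
inc [-0.003   0.0025  0.1139] [-0.09  0.07  0.12] rows 1.8
t 14.65 [ 435.2 -287.8  126.9] [-1.799e+02  1.000e-01 -1.500e+00]
```

View pics/w8.png

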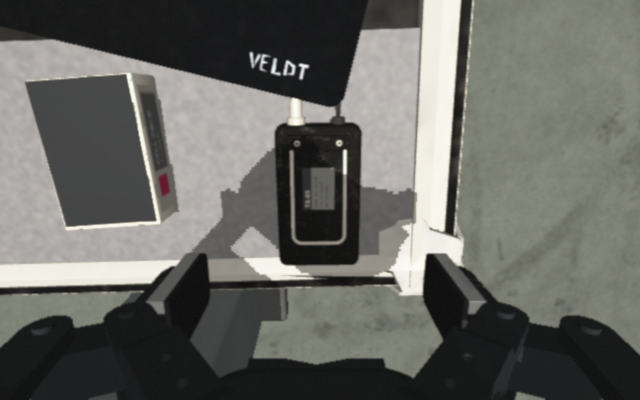

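The clip pack is at (316,193) in line with the fingers; the laptop corner just clears its front edge and covers only the aerial and plug. After gripping I back off a little while lifting.

Call:
move_arm(increments="-0.004 0.0025 0.05 0 0 0 1;-0.004 0.0025 0.1 0 0 0 1;-0.004 0.0025 0.1135 0 0 0 1;-0.004 0.0025 0.1135 0 0 0 1;-0.004 0.0025 0.1135 0 0 0 0;-0.004 0.0025 0.1135 0 0 0 0;-0.004 0.0025 0.1135 0 0 0 0;-0.004 0.0025 0.1135 0 0 0 0;-0.01 0.0025 0.108 0 0 0 0;-0.03 0.0025 0.08 0 0 0 0;-0.03 0.0025 0.03 0 0 0 0;-0.03 0.0025 0.03 0 0 0 0")

```text
t: 16.15
tcp_pos: [407.2, -293.8, 102.5]
orientation: [3.134, -0.007, -0.028]
contact_force: [-0.1, -0.0, -1.9]
grip_width: 0.672
gripper_force: 65.3
```

```bash
python3 -c "
from h import *
r.grab_frame('wrist');r.grab_frame('wrist')
find('wrist',['clip_pack'],'pics/w9.png')
inc((575,190,97,7))
c=r.get_calibration('wrist');p,d=r.grab_frame('wrist')
W=world('wrist',c,d,np.ones((400,640),bool));s=r.read_state()['tcp_pos']
T=W[(abs(W[:,1]-s[1])<12)&(W[:,2]>s[2]+5)&(W[:,2]<s[2]+25)];print('front',np.percentile(T[:,0],[90,97,100])-s[0])
T=W[(abs(W[:,0]-s[0]-28)<4)&(abs(W[:,2]-s[2]-12)<8)];print('sides',T[:,1].min()-s[1],T[:,1].max()-s[1])
"
```

```text
clip_pack 0.56 [238.0, 0.0, 394.5, 363.3] zt 112 med [ 417. -291.  109.] rect 411.4 -290.4  59.2x101.5 ang 88.6
inc [ 1.574e-01 -4.848e-01  1.000e-04] [-0.12  0.1  -8.58] rows 8.2
t 16.35 [ 404.4 -290.3   96.4] [-1.799e+02  1.000e-01 -1.600e+00]
front [46.29898223 51.59350746 68.85676277]
sides -29.305995446598274 29.58276346487378
```

View pics/w9.png

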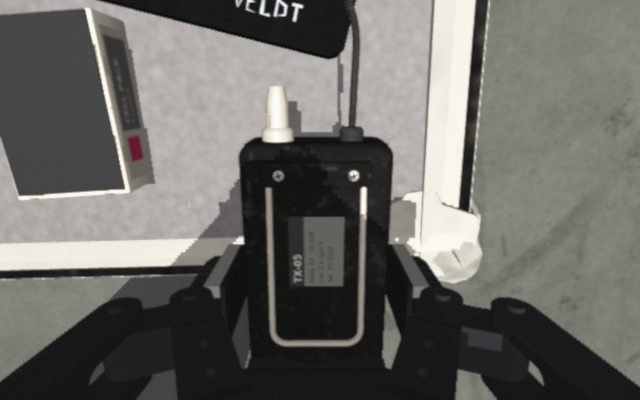

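The clip pack is held square, with its front edge at row 140.

Call:
move_arm(increments="0.157 -0.4825 0 0 0 -8.6 0;0.157 -0.4825 0 0 0 -8.6 0;0.157 -0.4825 0 0 0 -8.6 0;0.157 -0.4825 0 0 0 -8.6 0;0.157 -0.4825 0 0 0 -8.6 0;0.157 -0.4825 0 0 0 -8.6 0;0.157 -0.4825 0 0 0 -8.6 0;0.157 -0.4825 0 0 0 -8.6 0;0.157 -0.4825 0 0 0 -8.6 0;0.157 -0.4825 0.03 0 0 -8.6 0;0.157 -0.4825 0.055 0 0 -8.6 0;0.157 -0.4825 0.055 0 0 -8.6 0")

```text
t: 17.9
tcp_pos: [572.4, 185.7, 39.2]
orientation: [3.141, 0.008, 0.122]
contact_force: [0.7, 0.3, -1.6]
grip_width: 0.672
gripper_force: 65.5
```

```bash
python3 -c "
from h import *
r.grab_frame('wrist');r.grab_frame('wrist')
find('wrist',['clip_pack','carton_tray'],'pics/w10.png')
inc((574.6,187.6,13.5,7))
"
```

```text
clip_pack 0.73 [240.2, 0.0, 395.3, 364.8] zt 56 med [587. 188.  54.] rect 581.8 187.9  102.2x59.1 ang 6.9
carton_tray 0.76 [213.7, 92.0, 638.9, 355.2] zt 12 med [616. 104.  11.] rect 578.9 135.6  144.6x199.0 ang 7.3
inc [-0.0018 -0.0012  0.0306] [ 0.   -0.13  0.  ] rows 0.5
t 18.15 [576.5 186.6  44.1] [ 1.8e+02 -1.0e-01  7.0e+00]
```

View pics/w10.png

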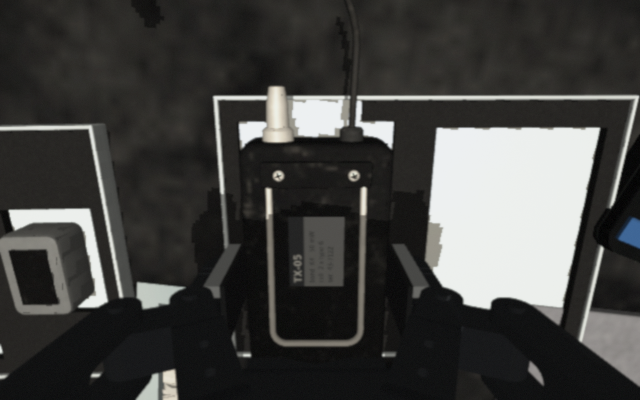

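The clip pack hovers square over the notched pocket; it needs about 3 mm back.

Call:
move_arm(increments="-0.003 -0.0005 0.016 0 0 -0.3 0;-0.003 -0.0005 0.03 0 0 -0.3 0;-0.003 -0.0005 0.031 0 0 -0.3 0;-0.003 -0.0005 0.031 0 0 -0.3 0;-0.003 -0.0005 0.031 0 0 -0.3 0.9;-0.003 -0.0005 0.031 0 0 -0.3 0.9;-0.003 -0.0005 0.031 0 0 -0.3 0.9;-0.003 -0.0005 -0.01 0 0 -0.3 0.9;-0.003 -0.0005 -0.06 0 0 -0.3 0.9;-0.003 -0.0005 -0.09 0 0 -0.3 0.9;-0.003 -0.0005 -0.09 0 0 -0.3 0.9")

```text
t: 19.52
tcp_pos: [574.4, 187.2, 135.6]
orientation: [-3.142, -0.006, 0.128]
contact_force: [-0.1, 0.3, -0.6]
grip_width: 0.896
gripper_force: 0.0
```

```bash
python3 -c "
from h import *
r.grab_frame('wrist');r.grab_frame('wrist')
find('wrist',['clip_pack','carton_tray'],'pics/w11.png')
inc((468.5,-149,150,2.3),(468.5,-149,150,-87.7))
print(np.degrees(r.read_state()['qpos']).round(0))
"
```

```text
clip_pack 0.76 [271.5, 33.6, 360.4, 259.0] zt 30 med [579. 189.  27.] rect 576.2 188.5  106.9x59.3 ang 7.4
clip_pack 0.55 [1.9, 1.3, 8.7, 36.9] zt 7 med [665. 416.   5.] rect 663.7 416.9  3.8x23.7 ang 81.1
carton_tray 0.56 [247.1, 87.0, 532.4, 277.9] zt 12 med [592. 121.  11.] rect 579.3 134.1  144.2x202.7 ang 7.0
inc [-0.1447  0.3199 -0.0189] [0.01 0.22 5.02] rows 5.6
inc [-0.1447  0.3199 -0.0189] [ 0.18  0.17 95.02] rows 8.9
t 19.77 [571.2 186.7 130.5] [-180.     0.2    7.3]
[  7.  14. 101.   0.  66.  90.]
```

View pics/w11.png

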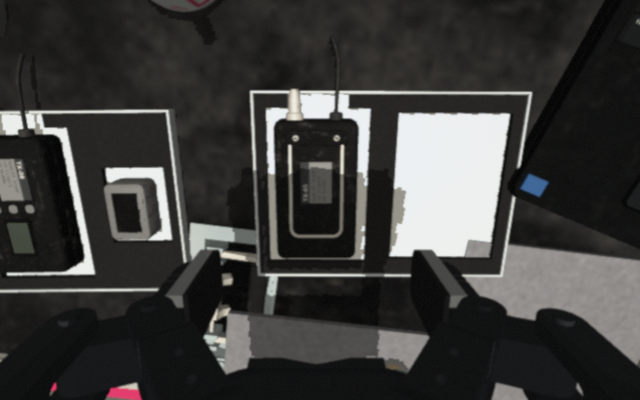

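The clip pack sits in the notched pocket with white floor all round. The laptop corner, at (515,188), is close beside the carton pocket, so I'll grip the carton about 20 mm behind its middle and open only a little when releasing.

Call:
move_arm(increments="-0.165 0.3175 0 0 0 5 1;-0.165 0.3175 0 0 0 5 1;-0.165 0.3175 0 0 0 5 1;-0.165 0.3175 0 0 0 5 1;-0.165 0.3175 0 0 0 5 1;-0.165 0.3175 0 0 0 5 1;-0.165 0.3175 0.01 0 0 5 1;-0.165 0.3175 0.03 0 0 5 1;-0.165 0.3175 0.03 0 0 5 1")

```text
t: 20.9
tcp_pos: [447.7, -147.3, 100.2]
orientation: [-3.138, 0.005, 0.041]
contact_force: [-0.2, -0.1, 0.8]
grip_width: 1.003
gripper_force: 0.0
```

```bash
python3 -c "
from h import *
r.grab_frame('wrist');r.grab_frame('wrist')
find('wrist',['carton'],'pics/w12.png')
inc((448,-149,15,2.3))
"
```

```text
carton 0.61 [260.0, 93.7, 378.6, 257.9] zt 44 med [ 476. -148.   43.] rect 470.7 -148.1  97.6x66.3 ang 2.4
inc [-0.0019  0.0002  0.0882] [ 0.02 -0.03  0.08] rows 1.4
t 21.10 [ 449.8 -148.7  103.2] [180.   -0.    2.4]
```

Call:
move_arm(increments="-0.001 0 0.05 0 0 0 1;-0.001 0 0.088 0 0 0 1;-0.001 0 0.088 0 0 0 1;-0.001 0 0.088 0 0 0 1;-0.001 0 0.088 0 0 0 0;-0.001 0 0.088 0 0 0 0;-0.001 0 0.088 0 0 0 0;-0.001 0 0.088 0 0 0 0;-0.001 0 0.05 0 0 0 0;-0.001 0 0 0 0 0 0;-0.001 0 0 0 0 0 0")

```text
t: 22.48
tcp_pos: [451.5, -151.0, 108.0]
orientation: [3.135, -0.009, 0.041]
contact_force: [-0.7, -0.2, -1.7]
grip_width: 0.753
gripper_force: 67.8
```

```bash
python3 -c "
from h import *
r.grab_frame('wrist');r.grab_frame('wrist')
find('wrist',['carton'],'pics/w13.png')
inc((565,85,103,7.3));s=r.read_state();print(s['grip_width'],s['gripper_force'])
"
```

```text
carton 0.64 [216.9, 92.7, 414.0, 353.4] zt 130 med [ 478. -147.  129.] rect 469.0 -147.5  98.5x66.5 ang 2.3
inc [ 0.1271 -0.2285 -0.0014] [-0.09  0.12 -4.98] rows 4.2
t 22.68 [ 447.3 -148.4  101.6] [-1.799e+02  1.000e-01  2.300e+00]
0.759689951997108 67.7193546295166
```

View pics/w13.png

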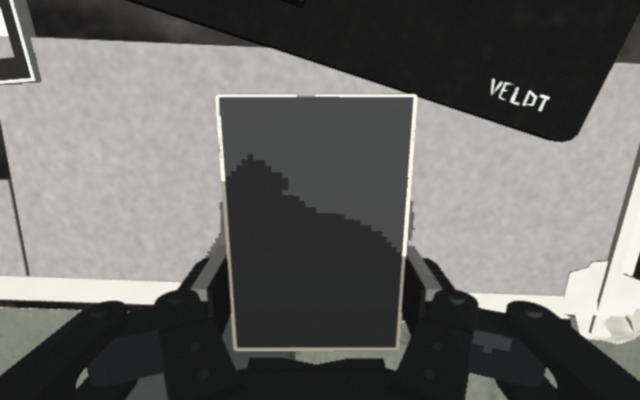

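The carton is held square and level, about 22 mm ahead of the fingertips.

Call:
move_arm(increments="0.1255 -0.229 0 0 0 -4.9 0;0.1255 -0.229 0 0 0 -4.9 0;0.1255 -0.229 0 0 0 -4.9 0;0.1255 -0.229 0 0 0 -4.9 0;0.1255 -0.229 0 0 0 -4.9 0;0.1255 -0.229 0 0 0 -4.9 0;0.1255 -0.229 0.03 0 0 -4.9 0;0.1255 -0.229 0.055 0 0 -4.9 0;0.1255 -0.229 0.055 0 0 -4.9 0;0.1255 -0.229 0.055 0 0 -4.9 0")

```text
t: 23.92
tcp_pos: [564.6, 83.8, 48.5]
orientation: [3.141, -0.001, 0.125]
contact_force: [-0.1, -0.6, -1.0]
grip_width: 0.757
gripper_force: 67.6
```

```bash
python3 -c "
from h import *
r.grab_frame('wrist')
find('wrist',['carton','carton_tray'],'pics/w14.png')
inc((563.4,85.3,14,7.2))
c=r.get_calibration('wrist');p,d=r.grab_frame('wrist')
W=world('wrist',c,d,np.ones((400,640),bool))
for x in range(530,660,10): print(x,[int(np.percentile(q,90)) if len(q:=W[(abs(W[:,0]-x)<5)&(abs(W[:,1]-y)<3),2]) else -99 for y in range(0,70,6)])
"
```

```text
carton 0.92 [216.5, 92.7, 415.7, 352.6] zt 76 med [594.  88.  75.] rect 585.6 87.5  98.3x66.4 ang 7.2
carton_tray 0.93 [0.5, 40.6, 422.6, 314.7] zt 13 med [634. 147.  12.] rect 579.5 136.4  143.4x199.1 ang 7.3
inc [-0.0018 -0.001   0.035 ] [ 0.02 -0.12  0.01] rows 0.6
t 24.12 [565.2  84.6  49. ] [ 1.8e+02 -1.0e-01  7.2e+00]
530 [-99, -99, -99, -99, -99, -99, -99, -99, -99, -99, -99, -99]
540 [8, 8, -99, -99, -99, -99, -99, -99, 73, 74, 74, 74]
550 [6, 6, 2, 2, 2, -99, -99, -99, 73, 75, 75, 75]
560 [2, 2, 2, 2, 2, 115, 109, 113, 118, 85, 75, 75]
570 [2, 2, 2, 111, 116, 115, 112, 110, 124, 94, 75, 75]
580 [22, 22, 22, 22, 129, 133, 128, 109, 112, 110, 109, 136]
590 [22, 22, 22, 22, 133, 134, 132, 22, 104, 129, 137, 140]
600 [22, 22, 22, 22, 24, 24, 24, 24, -99, 73, 75, 75]
610 [22, 22, 22, 22, 22, 22, 23, 22, -99, -99, 75, 75]
620 [22, 22, 22, 22, 22, 22, 22, 21, -99, -99, 75, 75]
630 [22, 22, 22, 22, 22, 22, 22, 14, 14, -99, 75, 76]
640 [22, 22, 22, 22, 22, 22, 21, 13, 13, 12, 72, 75]
650 [22, 22, 22, 22, 22, 22, 2, 2, 13, 12, 12, 12]
```

View pics/w14.png

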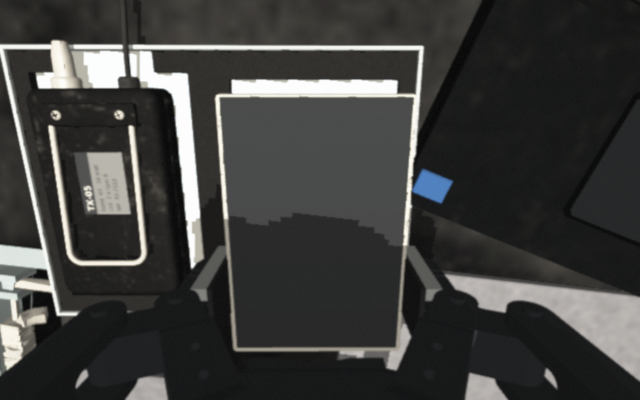

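The carton is square over its pocket; the laptop corner (415,195), z≈20, is about 17 mm ahead of the right finger. I lower straight down and open only slightly.

Call:
move_arm(increments="0 -0.001 0.015 0 0 0 0;0 -0.001 0.03 0 0 0 0;0 -0.001 0.0345 0 0 0 0;0 -0.001 0.0345 0 0 0 0;0 -0.001 0.0345 0 0 0 0.87;0 -0.001 0.0345 0 0 0 0.87;0 -0.001 0.0345 0 0 0 0.87;0 -0.001 0.01 0 0 0 0.87;0 -0.001 -0.04 0 0 0 0.87;0 -0.001 -0.09 0 0 0 0.87;0 -0.001 -0.09 0 0 0 0.87")

```text
t: 25.55
tcp_pos: [567.5, 85.7, 142.5]
orientation: [3.14, -0.009, 0.126]
contact_force: [0.2, -0.1, -0.1]
grip_width: 0.869
gripper_force: 0.0
```

```bash
python3 -c "
from h import *
r.grab_frame('wrist');r.grab_frame('wrist')
find('wrist',['carton','carton_tray','clip_pack'],'pics/w15.png')
inc((409,101,100,0))
"
```

```text
carton 0.94 [266.6, 92.9, 364.6, 238.3] zt 43 med [590.  90.  43.] rect 585.6 89.6  97.8x66.2 ang 7.2
carton 0.39 [3.4, 80.7, 76.3, 266.3] zt 13 med [528. 304.  12.] rect 542.7 317.1  143.5x58.6 ang 7.9
carton_tray 0.64 [110.9, 58.6, 391.0, 252.2] zt 13 med [592. 138.  12.] rect 577.5 135.5  147.5x199.9 ang 7.1
clip_pack 0.69 [129.9, 5.8, 232.1, 233.1] zt 30 med [578. 187.  27.] rect 578.3 188.5  112.4x59.5 ang 7.4
inc [-0.1508 -0.0344  0.0364] [-0.02  0.2   7.22] rows 2.5
t 25.85 [563.1  85.8 135.8] [-180.     0.2    7.2]
```

View pics/w15.png

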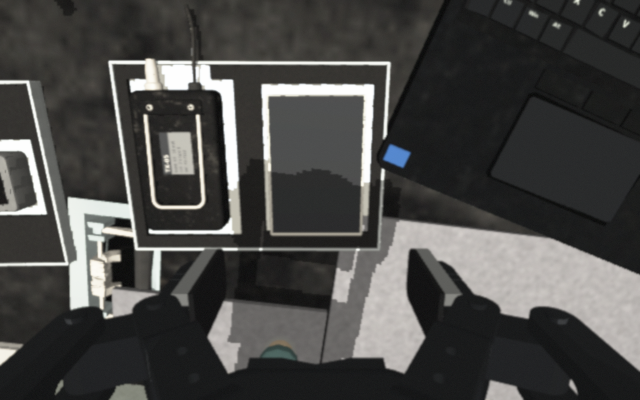

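The carton sits flat in its pocket with white floor on all sides, next to the undisturbed clip pack. I count 15 pictures viewed so far, one over the 14 allowed, so from here I go by numbers only.

Call:
move_arm(increments="-0.1495 -0.034 0 0 0 0 0.7;-0.1495 -0.034 0 0 0 0 0.7;-0.1495 -0.034 0.02 0 0 0 0.7;-0.1495 -0.034 0.04 0 0 0 0.7;-0.1495 -0.034 0.04 0 0 0 0.7;-0.1495 -0.034 0.04 0 0 0 0.7")

```text
t: 26.6
tcp_pos: [412.2, 100.7, 98.1]
orientation: [3.142, -0.0, 0.126]
contact_force: [0.4, -0.3, 0.2]
grip_width: 0.698
gripper_force: 0.0
```

```bash
python3 -c "
from h import *
r.grab_frame('wrist')
find('wrist',['jar'])
inc((410.5,101,16,7.2))
"
```

```text
jar 0.78 [295.9, 183.2, 344.0, 234.8] zt 30 med [413. 100.  29.] rect 412.2 99.9  32.1x32.1 ang 29.5
inc [-0.0021 -0.0006  0.0825] [ 0.01 -0.07  0.01] rows 1.3
t 26.75 [412.5 100.7  98.5] [ 1.8e+02 -1.0e-01  7.2e+00]
```

Call:
move_arm(increments="-0.001 0.0005 0.05 0 0 0 0.7;-0.001 0.0005 0.082 0 0 0 0.7;-0.001 0.0005 0.082 0 0 0 0.7;-0.001 0.0005 0.082 0 0 0 0.7;-0.001 0.0005 0.082 0 0 0 0;-0.001 0.0005 0.082 0 0 0 0;-0.001 0.0005 0.082 0 0 0 0;-0.001 0.0005 0.082 0 0 0 0;-0.001 0.0005 0.04 0 0 0 0;-0.001 0.0005 0 0 0 0 0;-0.001 0.0005 0 0 0 0 0")

```text
t: 28.12
tcp_pos: [413.8, 100.1, 101.7]
orientation: [3.14, -0.009, 0.126]
contact_force: [0.7, 0.9, -0.3]
grip_width: 0.336
gripper_force: 59.8
```

```bash
python3 -c "
from h import *
r.grab_frame('wrist');r.grab_frame('wrist')
find('wrist',['jar'])
inc((585.6,89.6,100,7.2));s=r.read_state();print(s['grip_width'],s['gripper_force'],s['contact_force'])
"
```

```text
jar 0.87 [281.8, 221.5, 351.2, 307.0] zt 110 med [412. 101. 110.] rect 410.6 101.0  33.3x28.9 ang 7.9
inc [ 0.1731  0.0326 -0.0036] [-0.02  0.12  0.02] rows 2.8
t 28.32 [409.8 100.1  96.8] [-1.8e+02  1.0e-01  7.2e+00]
0.34117079366907527 59.829293496659375 [-0.2233133   0.15953565 -0.37903224]
```

Call:
move_arm(increments="0.04 0.008 0 0 0 0 0;0.09 0.017 0 0 0 0 0;0.14 0.027 0 0 0 0 0;0.172 0.033 0 0 0 0 0;0.172 0.033 0 0 0 0 0;0.172 0.033 0.02 0 0 0 0;0.172 0.033 0.03 0 0 0 0;0.172 0.033 0.03 0 0 0 0")

```text
t: 29.32
tcp_pos: [583.4, 89.2, 65.7]
orientation: [-3.141, 0.004, 0.126]
contact_force: [-0.6, -1.0, -0.3]
grip_width: 0.339
gripper_force: 59.8
```

```bash
python3 -c "
from h import *
r.grab_frame('wrist');r.grab_frame('wrist')
find('wrist',['jar','carton'])
inc((585.6,89.6,49.5,7.2))
"
```

```text
jar 0.88 [280.2, 221.9, 351.1, 308.2] zt 80 med [586.  90.  79.] rect 584.8 90.0  34.2x28.8 ang 7.7
carton 0.77 [249.0, 134.1, 384.2, 318.6] zt 43 med [610.  92.  43.] rect 586.1 89.5  97.8x66.1 ang 7.4
inc [-0.0003 -0.0006  0.019 ] [ 0.01 -0.07  0.03] rows 0.3
t 29.57 [585.9  89.   68.5] [ 1.8e+02 -1.0e-01  7.2e+00]
```

Call:
move_arm(increments="0.001 0 0.01 0 0 0 0;0.001 0 0.016 0 0 0 0;0.001 0 0.0185 0 0 0 0;0.001 0 0.0185 0 0 0 0;0.001 0 0.0185 0 0 0 0;0.001 0 0.0185 0 0 0 0.6;0.001 0 0.0185 0 0 0 0.6;0.001 0 0.0185 0 0 0 0.6;0.001 0 -0.01 0 0 0 0.6;0.001 0 -0.06 0 0 0 0.6;0.001 0 -0.12 0 0 0 0.6;0.001 0 -0.12 0 0 0 0.6")

```text
t: 31.08
tcp_pos: [590.1, 89.1, 194.1]
orientation: [3.14, -0.012, 0.126]
contact_force: [0.9, -0.4, 0.4]
grip_width: 0.599
gripper_force: 0.0
```

```bash
python3 -c "
from h import *
r.grab_frame('wrist');r.grab_frame('wrist')
o=find('wrist',['jar','carton','clip_pack','carton_tray'])
W=o['jar'][0];T=W[W[:,2]>np.median(W[:,2])-3];A=np.c_[T[:,:2],np.ones(len(T))];print('tilt',np.linalg.lstsq(A,T[:,2],rcond=None)[0][:2])
print('top cam');find('top',['plain_pack','charger','bottle','tape'])
print(r.read_state()['contact_force'])
"
```

```text
jar 0.78 [295.8, 163.2, 336.8, 208.6] zt 63 med [587.  90.  62.] rect 586.8 90.2  32.2x30.5 ang 6.7
carton 0.77 [275.8, 122.1, 357.0, 240.8] zt 43 med [596.  91.  43.] rect 585.6 89.7  98.2x66.1 ang 7.3
clip_pack 0.95 [164.9, 48.5, 244.6, 237.5] zt 29 med [578. 188.  27.] rect 576.5 188.2  106.7x59.4 ang 7.1
carton_tray 0.91 [147.5, 91.0, 377.6, 250.5] zt 13 med [590. 138.  12.] rect 577.9 135.9  146.7x199.7 ang 6.7
tilt [-0.01989028 -0.00686391]
top cam
plain_pack 0.85 [184.2, 183.3, 211.3, 225.3] zt 28 med [531. 402.  26.] rect 532.9 402.9  107.7x61.7 ang 8.4
charger 0.53 [217.7, 193.9, 226.9, 210.2] zt 28 med [536. 321.  25.] rect 538.0 320.9  40.3x26.7 ang 3.2
bottle 0.74 [219.4, 125.1, 245.3, 153.9] zt 145 med [703. 291. 144.] rect 696.9 289.6  58.1x23.0 ang 27.3
bottle 0.3 [182.5, 169.3, 209.4, 225.1] zt 28 med [531. 402.  26.] rect 532.9 402.9  107.7x61.7 ang 8.4
tape 0.71 [174.0, 148.9, 194.0, 169.3] zt 21 med [666. 442.  19.] rect 665.1 442.0  52.6x52.0 ang 88.3
tape 0.59 [292.7, 179.5, 318.1, 185.2] zt 43 med [593.  68.  41.] rect 591.0 89.5  14.2x61.7 ang 9.0
[0.04745368 0.22265169 0.40772382]
```

```bash
python3 -c "
from station import r
print(r.sign_off())"
```

```text
the job is handed in; nothing more can be done
None
```

Both kits are made up as asked and the job is handed in at about 32 s; the last measurements showed every piece flat in its pocket, the jar within 2 mm of the carton's middle and the bottle and tape unmoved, but I viewed 15 pictures, one over the 14 allowed.

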